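# Third hand at the toy shelf: clear the stop and press the divider home

## Robot

A 6-joint arm with a two-finger parallel gripper is mounted at the origin on the work surface. World frame = base frame: x ahead of the robot, y to its left, z up, the work surface at z = 0. Lengths are in m, angles in rad, forces in N, time in s.
With the tool pointing down it reaches from about 0.225 to 0.875 m from the base axis. Payload 3.4 kg.
Tool frame: the origin (TCP) lies at the very end of the fingers, on their centre line; the grasp point (between the pads) lies 19 mm behind it (bot.pinch_z is the z of the grasp point in the tool frame, in m); z points along the fingers, y is the direction in which the jaws open and shut (so a half turn about z gives the same grasp; the last joint's range is limited). The gripper opens to 85 mm and grips with 20 to 120 N. Pads are 22 mm wide; open, the fingers measure 114 mm over their backs; the gripper's body (76 mm by 85 mm) begins 54 mm behind the grasp point. The pads swing forward as they close: fully open they stand 13 mm farther back than shut.
Start: joints at [0.999, 0.276, 1.505, -0, 1.361, -0.121], TCP at [0.251, 0.518, 0.231] pointing down, gripper open.
Joint ranges: [-2.89, 2.89], [-0.75, 2.08], [0.22, 2.7], [-1.18, 4.32], [0.11, 2.71], [-2.7, 2.7]. Speed limits (rad/s): [2.57, 2.57, 3.14, 3.14, 3.14, 3.14].

## Interface

Orientations are given as a unit quaternion [w, x, y, z].
In Python, from cell import bot, capture gives the robot as it stands.
- The arm moves only by the shell command python3 -m jog 'ROWS' [FORCE]. ROWS is a JSON object of lists of equal length, an entry for each row: "rot": the turn, a rotation vector about the tool's x, y, z in degrees, a list of three; "dp": the shift along the tool's x, y, z in m, a list of three; "gripper": the finger opening in m, from 0 to 0.0854. A call has 1 to 10 rows; each row shifts and turns the pose as measured when the row begins, along the tool's axes as they then stand; what a row does not reach is not made up. A row lasts 1/12 s, in which the tool goes at most 41.7 mm and 7.16 degrees, less where a joint would pass 70% of its speed; a pose out of reach is approached as far as the arm can. A call with a gripper value outside its range is refused whole. The fingers move at their own pace and stop on an object; FORCE is the grip in N (left out, the last holds). Time passes only in rows, so rows that do not move let the fingers close. It gives the time, the measured TCP pose, the force and the opening at its end, in the units of the state.
- bot.observe(): the state, without advancing time (a new reading comes with each control period).
- capture(name): name is "side" or "top" or "wrist"; returns a dict with "frame" (420x560x3 uint8, blue, green, red), "mtx" (3x3 intrinsics, pixels), "cam_to_world" (4x4, takes a point from camera to world coordinates). Camera axes: x right, y down, z forward; pixel columns grow to the right and rows downward; lengths in m; the calibration is good to about 2 mm. A picture is of the moment at which its call begins. There is no depth.
- bot.hand_in(): hands the job in, once; it reports no verdict.
The state is a dict: "t": time; "joint_pos": joint angles; "joint_velocities": joint speeds; "joint_torque": joint torques, N m; "tcp_pos": TCP position; "eef_rot": TCP orientation; "contact_force": force on the tool from outside, world axes, zero at the start; "moment": the same for the moment, N m; "gripper_width": finger opening in m.
Only numpy, scipy, OpenCV 4.12 (cv2) and the standard library are available. Lean on these libraries where they do the work, as an engineer would, in place of code of your own. Each camera call takes 0.05 s, during which the arm holds its last target. There are 200 camera calls.

## Task

A card-game box is in the way on the shelf: put it in the open drawer and then slide the drawer fully shut. Then slide the green shelf divider along the deck, fin upright, until one of its short ends is squarely against the orange sprung plate of the back stop, centred on its black line, and press it with a steady force of about 10 N (6 to 14 N, never driving the plate to the end of its travel) so that a colleague can screw it down. Finish while still holding and pressing it like that, and leave the toy car, the puzzle box and the calculator alone.

Things in the scene. Friction and masses are not known exactly. Their poses are not given: they have to be found in the camera images.
- card_pack: blue boxed card game with a pale label on top, 70 (its x) x 46 (its y) x 26 mm high, about 0.12 kg. Origin: centre of the underside, z up. At the start it lies flat on the deck between divider and back stop.
- stock_unit: low grey cabinet with one blue-fronted drawer, fixed to the deck, 220 x 220 x 85 mm high. Origin: centre of the underside; its -x axis points out of the drawer front. Its front opening edge is at x = -95 mm in its own frame; the roof (73 to 85 mm above the deck) covers all that lies behind that edge. Load only the pulled-out part.
- stock_unit_drawer0 (a joint): how far the drawer is out, m: 0 shut, 0.1496 fully out; it starts 0.125 to 0.148 out. It slides along the cabinet's x axis with about 1 N of friction plus slight damping, no latch and no spring.
- drawer_floor (a point): centre of the drawer's inner floor, moving with it, axes as the cabinet's; 22 mm above the deck; shut, 1.5 mm in front (-x) of the cabinet's origin. Inside the drawer is 175 (x) x 178 (y) mm, walls 41 mm high, front panel up to 72 mm above the deck. With the drawer out by q the uncovered floor runs from x = -87.5 mm to x = -93.5 mm + q from this point.
- stock_unit_drawer0_handle (a point): middle of the drawer's horizontal steel bar handle (11 mm thick, 110 mm long along y), 47 mm above the deck, 35 mm in front of the blue front panel; it moves with the drawer and may be pushed on. Shut, it lies at about x = -145 mm in the cabinet's frame.
- backstop: back stop fixed to the deck: grey block 140 mm wide (y) and 45 mm high, carrying an orange sprung plate in front of it. Origin: on the deck, below the centre of the resting plate's front face; the plate faces -x, so pressing is along +x. The grey block begins 40 mm behind the plate's resting face. A black line across the plate marks y = 0.
- stop_plate (a joint): how far the orange plate (120 mm wide, 2 to 38 mm above the deck, 10 mm thick) is pushed in along the back stop's +x, m: 0 at rest, end of travel 0.022. Linear spring, 1.0 N per mm, no preload and no friction: 0.010 means pressed with 10 N. Past 0.020 counts as driven to the end.
- stop_face (a point): centre of the orange plate's front face, 20 mm above the deck, moving with the plate; axes as the back stop's.
- divider: green plastic shelf divider, an upside-down T: foot 90 (x) x 60 (y) x 5 mm with four dark screw holes, and on it along its middle an upright fin 90 mm long (x), 10 mm thick (y), up to 60 mm above the deck. About 0.2 kg, loose. Origin: centre of the underside; its short ends are at x = +-45 mm and are alike (either may face the plate). The fin can be gripped from above.
- toy_car: silver toy car, 76 x 37 x 31 mm, loose; leave alone. Origin: centre of the underside.
- puzzle_box: yellow puzzle box with a pale disc on top, 90 x 65 x 30 mm, loose; leave alone. Origin: centre of the underside.
- calculator: blue pocket calculator, 115 x 75 x 15 mm, loose; leave alone. Origin: centre of the underside.
There are look-alikes about, which are no part of the job. Several things have the shape of the divider; the one meant has the colours described above.

How it is judged:
On the way, in this order (a step that is already met when the one before it is completed fails the run):
1. the card box lies released inside the open drawer (x of card_pack in the frame of drawer_floor between -0.085 and 0.085 m and y of card_pack in the frame of drawer_floor between -0.09 and 0.09 m and z of card_pack in the frame of drawer_floor between -0.005 and 0.03 m and contact force between the fingers and card_pack below 0.2 N and value of joint stock_unit_drawer0 above 0.05 m), for 0.2 s.
2. the drawer is slid shut with the card box in it (x of card_pack in the frame of drawer_floor between -0.085 and 0.085 m and y of card_pack in the frame of drawer_floor between -0.09 and 0.09 m and z of card_pack in the frame of drawer_floor between -0.005 and 0.03 m and value of joint stock_unit_drawer0 below 0.008 m), for 0.2 s.
3. the divider is pressed squarely against the sprung plate with 6 to 14 N for 2 s (contact force between divider and backstop between 6 and 14 N and y of divider in the frame of backstop between -0.015 and 0.015 m and angle between the x axis of divider and the x axis of backstop, either way round below 0.08 rad and angle between divider's own z axis and vertical below 0.06 rad and height (world z) of divider below 0.005 m and contact force between the fingers and divider above 2 N), for 2 s.
At the end, for the whole second after the job is handed in: Drawer under 8 mm out with the card box inside; divider held by the fingers, at rest on the deck (within 5 mm, upright within 0.06 rad), square to the back stop within 0.08 rad, within 15 mm of its black line, and pressed on it with 6 to 14 N, kept up for 2 s and to the end (all of step 2 and all of step 3 and linear speed of divider below 0.01 m/s and contact force between card_pack and divider below 0.1 N); the arm keeps its last pose, push and grip.
It fails at once if the sprung plate is driven to the end of its travel (over 20 mm) (value of joint stop_plate above 0.02 m).
It fails at once if the toy car, puzzle box or calculator is moved by more than 20 mm (distance of any of toy_car, puzzle_box, calculator from where it was at the start of the episode above 0.02 m).
It also fails if it takes over 69 s, if anything falls off the work surface, if the arm or the gripper's body presses on something with over 40 N, if the wrist force passes 120 N, or if a joint passes its speed limit or range.

## Working session

There is one attempt and no reset: what is moved stays moved. The work goes in short steps, Python scripts to look and compute and a shell command to move; the robot and the scene stay as the last step left them, time stands still between calls to the robot, and variables do not carry over. Pictures are saved under pics/ and viewed, about 8 in all and at most 12, crops included, and the job is handed in when it is done.

```bash
ls; mkdir -p pics
python3 - <<'E'
from cell import bot, capture
import cv2,numpy as np
for n in ("top","side"):
    c=capture(n); cv2.imwrite(f"pics/{n}0.png",c["frame"]); np.savez(f"pics/{n}0.npz",**c)
    print(n,c["mtx"].round(1).tolist(),c["cam_to_world"].round(3).tolist())
print(bot.observe())
E
```

```text
pics
top [[403.8, 0.0, 284.8], [0.0, 403.8, 214.3], [0.0, 0.0, 1.0]] [[-0.096, -0.972, 0.215, 0.366], [-0.995, 0.095, -0.015, -0.054], [-0.005, -0.216, -0.976, 0.926], [0.0, 0.0, 0.0, 1.0]]
side [[432.5, 0.0, 275.1], [0.0, 432.5, 208.7], [0.0, 0.0, 1.0]] [[0.931, -0.215, 0.297, 0.248], [-0.366, -0.585, 0.724, -0.821], [0.018, -0.782, -0.623, 0.709], [0.0, 0.0, 0.0, 1.0]]
{'t': 0.1, 'joint_pos': array([ 9.99007470e-01,  2.76516846e-01,  1.50601894e+00, -1.38350737e-05,
        1.36071840e+00, -1.20981386e-01]), 'joint_velocities': array([-0.00133406, -0.00127685, -0.00161105, -0.0007871 ,  0.00170356,
        0.00087772]), 'joint_torque': array([ 1.22998699e-03, -4.17701626e+01, -2.46406245e+01, -1.49269827e-04,
        5.87758259e-03,  1.61755366e-05]), 'tcp_pos': array([0.25025838, 0.5171441 , 0.23052978]), 'eef_rot': array([-2.75682776e-04,  2.23498414e-01,  9.74703939e-01, -7.83720962e-04]), 'contact_force': array([-0.67237225, -0.45277204,  0.93681404]), 'moment': array([-0.00200282, -0.02270874,  0.01545142]), 'gripper_width': 0.085295950717392}
```

View pics/top0.png

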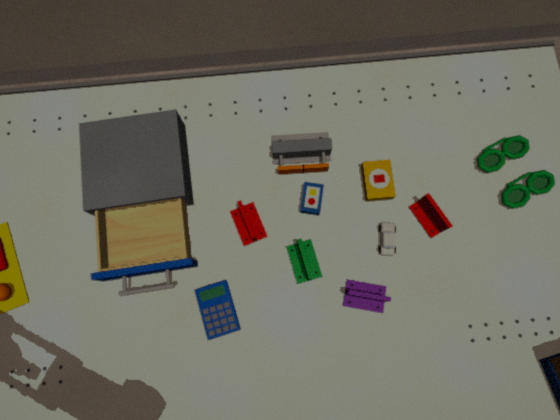

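View pics/side0.png

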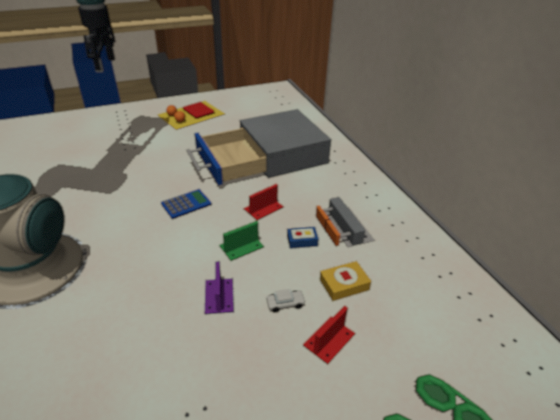

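The top view shows: drawer out with its tray at about (143,235), handle (148,288), orange plate (303,169), blue card box (312,198), green divider (304,261), red look-alike (248,223), puzzle box (378,180), car (388,239) and calculator (218,309). The side view agrees: card (303,237), divider (241,240), plate (329,225).

```bash
cat > h.py <<'E'
import numpy as np, cv2
def ray(c,p):
    M=c["cam_to_world"]; d=M[:3,:3]@np.linalg.inv(c["mtx"])@np.array([p[0],p[1],1.]); return M[:3,3],d/np.linalg.norm(d)
def plane(c,p,z):
    o,d=ray(c,p); return o+d*(z-o[2])/d[2]
def tri(c1,p1,c2,p2):
    a,u=ray(c1,p1); b,v=ray(c2,p2)
    s=np.linalg.lstsq(np.c_[u,-v],b-a,rcond=None)[0]; P,Q=a+u*s[0],b+v*s[1]
    return (P+Q)/2,np.linalg.norm(P-Q)
def mask(f,h0,h1,s=110,v=40):
    return cv2.inRange(cv2.cvtColor(f,cv2.COLOR_BGR2HSV),(h0,s,v),(h1,255,255))
def blobs(m,roi=None,amin=20):
    if roi: 
        z=np.zeros_like(m); x0,y0,x1,y1=roi; z[y0:y1,x0:x1]=m[y0:y1,x0:x1]; m=z
    return sorted([k for k in cv2.findContours(m,cv2.RETR_EXTERNAL,cv2.CHAIN_APPROX_NONE)[0] if cv2.contourArea(k)>amin],key=cv2.contourArea,reverse=True)
E
python3 - <<'E'
from h import *
T=dict(np.load("pics/top0.npz")); S=dict(np.load("pics/side0.npz"))
R=np.linalg.norm
def show(n,c,roi,h0,h1,z,**k):
    for b in blobs(mask(c["frame"],h0,h1,**k),roi)[:2]:
        r=cv2.minAreaRect(b); box=cv2.boxPoints(r)
        W=np.array([plane(c,p,z)[:2] for p in box])
        print(n,"px",np.round(r[0],1),"box",np.round(box).astype(int).tolist(),"W",W.round(3).tolist(),"c",W.mean(0).round(4),"L",R(W[0]-W[1]).round(4),R(W[1]-W[2]).round(4),"ang",[round(np.degrees(np.arctan2(*(W[i+1]-W[i])[::-1])),1) for i in(0,1)])
show("card T",T,(290,175,335,222),95,130,.026,s=80)
show("card S",S,(280,220,325,255),95,130,.026,s=80)
show("div T",T,(275,230,335,290),40,85,.0,s=60)
show("div S",S,(210,215,275,265),40,85,.0,s=60)
show("plate T",T,(265,155,340,180),3,16,.02)
show("plate S",S,(310,200,345,250),3,16,.02)
show("front T",T,(80,250,205,285),95,130,.072,s=80)
show("front S",S,(190,130,225,185),95,130,.072,s=80)
for n,c,roi in(("t",T,(75,100,345,300)),("s",S,(180,90,380,270))):
    x0,y0,x1,y1=roi
    cv2.imwrite(f"pics/crop_{n}.png",cv2.resize(c["frame"][y0:y1,x0:x1],None,fx=(2.9 if n=="t" else 3.3),fy=(2.9 if n=="t" else 3.3),interpolation=cv2.INTER_CUBIC))
E
```

```text
card T px [311.4 198. ] box [[300, 212], [304, 182], [323, 184], [319, 214]] W [[0.568, -0.102], [0.638, -0.12], [0.627, -0.164], [0.557, -0.146]] c [ 0.5974 -0.1329] L 0.0725 0.0452 ang [np.float64(-13.9), np.float64(-104.1)]
card S px [302.5 237. ] box [[287, 229], [316, 227], [318, 245], [289, 247]] W [[0.572, -0.11], [0.641, -0.127], [0.616, -0.185], [0.551, -0.169]] c [ 0.5951 -0.148 ] L 0.0705 0.0633 ang [np.float64(-13.7), np.float64(-112.8)]
div T px [303.4 259.5] box [[285, 243], [310, 235], [322, 276], [297, 284]] W [[0.504, -0.062], [0.515, -0.122], [0.419, -0.139], [0.408, -0.08]] c [ 0.4614 -0.1006] L 0.0612 0.0983 ang [np.float64(-79.0), np.float64(-170.0)]
div S px [241.4 241. ] box [[216, 236], [257, 220], [267, 246], [226, 262]] W [[0.412, -0.047], [0.525, -0.025], [0.515, -0.123], [0.41, -0.139]] c [ 0.4655 -0.0833] L 0.1145 0.0983 ang [np.float64(11.1), np.float64(-95.5)]
plate T px [302.6 168.1] box [[277, 165], [328, 163], [328, 171], [277, 174]] W [[0.686, -0.061], [0.681, -0.182], [0.66, -0.18], [0.665, -0.06]] c [ 0.6731 -0.1206] L 0.1212 0.0211 ang [np.float64(-92.6), np.float64(175.9)]
plate S px [327.6 224.6] box [[312, 210], [320, 204], [343, 240], [335, 245]] W [[0.663, -0.056], [0.692, -0.043], [0.685, -0.185], [0.658, -0.195]] c [ 0.6744 -0.1194] L 0.0321 0.1424 ang [np.float64(24.0), np.float64(-93.0)]
front T px [143.2 269.4] box [[90, 273], [195, 256], [196, 266], [92, 283]] W [[0.469, 0.352], [0.483, 0.132], [0.462, 0.129], [0.448, 0.349]] c [0.4655 0.2404] L 0.2209 0.0209 ang [np.float64(-86.3), np.float64(-173.7)]
front S px [208.4 158.2] box [[190, 137], [198, 132], [227, 180], [218, 185]] W [[0.438, 0.325], [0.471, 0.348], [0.48, 0.074], [0.452, 0.058]] c [0.4602 0.2012] L 0.0402 0.2747 ang [np.float64(35.6), np.float64(-88.1)]
```

View pics/crop_t.png

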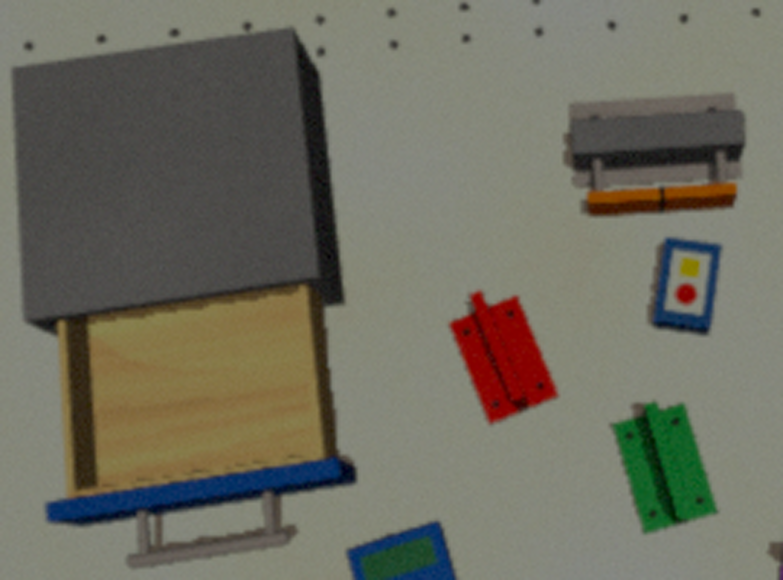

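View pics/crop_s.png

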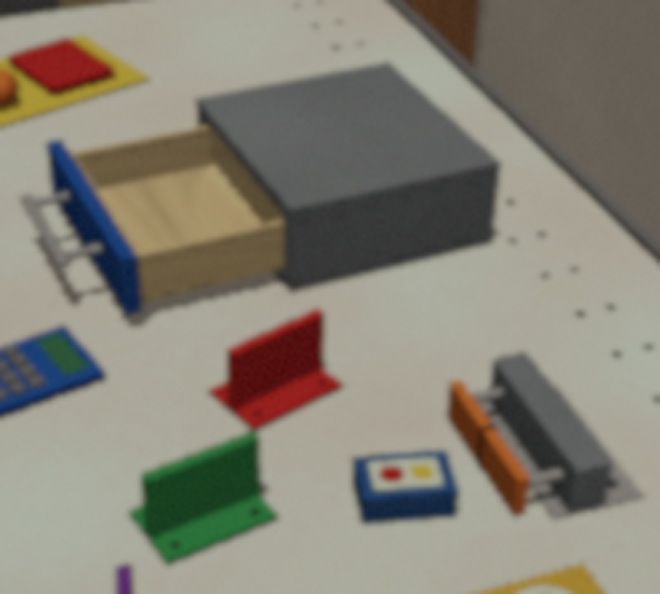

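Run:
```python
from h import *
T=dict(np.load("pics/top0.npz")); S=dict(np.load("pics/side0.npz"))
t=lambda x,y:(75+(x+.5)/2.9-.5,100+(y+.5)/2.9-.5); s=lambda x,y:(180+(x+.5)/3.3-.5,90+(y+.5)/3.3-.5)
for n,a,b in [("card red",(686,294),(391,474)),("card yel",(690,267),(422,472)),
 ("fin far top",(650,405),(256,435)),("foot c far-left",(613,424),(0,0)),
 ("handleL",(130,562),(25,200)),("handleR",(294,532),(75,297)),
 ("frontL",(47,507),(53,143)),("frontR",(352,464),(133,262)),
 ("roofR",(320,280),(285,213)),("roofL",(27,320),(200,103)),("roof far R",(294,30),(496,163)),("line top",(662,189),(486,431)),
 ("plateL",(588,194),(453,384)),("plateR",(735,186),(527,478))]:
    if b!=(0,0):
        p,e=tri(T,t(*a),S,s(*b)); print(n,p.round(4),round(e,4))
c=[plane(T,t(*q),.005) for q in((613,424),(686,404),(716,513),(644,531))]; c=np.array(c)
print("foot T",c.round(4).tolist(),c.mean(0),[np.linalg.norm(c[i]-c[i-1]).round(4) for i in range(4)],np.degrees(np.arctan2(*((c[0]+c[1]-c[2]-c[3])[:2])[::-1])))
c=np.array([plane(S,s(*q),.005) for q in((132,515),(168,561),(275,514))]);print("foot S",c.round(4).tolist())
for q in((667,239),(720,245),(707,329),(654,322)): print("card",plane(T,t(*q),.026).round(4))
```

```text
card red [ 0.5907 -0.1318  0.0247] 0.0008
card yel [ 0.6125 -0.1374  0.0246] 0.0009
fin far top [ 0.5009 -0.0929  0.0566] 0.0025
handleL [0.4226 0.3032 0.0414] 0.001
handleR [0.4363 0.1902 0.0059] 0.0026
frontL [0.4645 0.354  0.0653] 0.003
frontR [0.4755 0.129  0.071 ] 0.0007
roofR [0.6133 0.1444 0.08  ] 0.0012
roofL [0.607  0.3645 0.076 ] 0.0032
roof far R [0.8168 0.1552 0.0833] 0.0009
line top [ 0.6743 -0.1208  0.0331] 0.0041
plateL [ 0.676  -0.0614  0.0329] 0.0041
plateR [ 0.6734 -0.1798  0.0353] 0.0019
foot T [[0.4953, -0.0642, 0.005], [0.5056, -0.1235, 0.005], [0.4181, -0.1373, 0.005], [0.4098, -0.0801, 0.005]] [ 0.4571899  -0.10125781  0.005     ] [np.float64(0.087), np.float64(0.0601), np.float64(0.0885), np.float64(0.0578)] 9.736699357148689
foot S [[0.4098, -0.0879, 0.005], [0.4204, -0.1407, 0.005], [0.5056, -0.1223, 0.005]]
card [ 0.6366 -0.1214  0.026 ]
card [ 0.6275 -0.163   0.026 ]
card [ 0.5601 -0.1449  0.026 ]
card [ 0.5698 -0.104   0.026 ]
```

```bash
cat > go.py <<'E'
# go.py x y z yaw_of_tool_y(deg): prints remaining shift in tool axes (m) and rotvec (deg)
import sys,numpy as np
from scipy.spatial.transform import Rotation as R
from cell import bot
o=bot.observe(); q=o["eef_rot"]; r=R.from_quat(q[[1,2,3,0]]); x,y,z,a=map(float,sys.argv[1:5])
best=None
for k in (0,180):
    b=np.radians(a+k); ty=np.array([np.cos(b),np.sin(b),0]); tz=np.array([0,0,-1.]); t=R.from_matrix(np.c_[np.cross(ty,tz),ty,tz])
    v=(r.inv()*t).as_rotvec(degrees=True)
    if best is None or np.linalg.norm(v)<np.linalg.norm(best): best=v
d=r.inv().apply(np.array([x,y,z])-o["tcp_pos"])
print("t",round(o["t"],2),"tcp",o["tcp_pos"].round(4),"ty yaw",np.degrees(np.arctan2(*r.as_matrix()[:2,1][::-1])).round(2),"F",o["contact_force"].round(1),"w",round(o["gripper_width"],4),"j6",o["joint_pos"][5].round(2))
print("dp",d.round(4),"len",np.linalg.norm(d).round(3),"rot",best.round(2))
E
python3 -m jog '{"dp":[[-0.0333,-0.0241,0],[-0.0333,-0.0241,0],[-0.0333,-0.0241,0],[-0.0333,-0.0241,0],[-0.0333,-0.0241,0],[-0.0333,-0.0241,0],[-0.0333,-0.0241,0],[-0.0333,-0.0241,0],[-0.0333,-0.0241,0],[-0.0333,-0.0241,0]],"rot":[[0,0,0],[0,0,0],[0,0,0],[0,0,0],[0,0,0],[0,0,0],[0,0,0],[0,0,0],[0,0,0],[0,0,0]],"gripper":[0.085,0.085,0.085,0.085,0.085,0.085,0.085,0.085,0.085,0.085]}' 40
python3 go.py .6 -.1335 .2 76
```

```text
t: 0.93
tcp_pos: [0.4447, 0.1543, 0.2248]
eef_rot: [-0.003, 0.215, 0.977, -0.001]
contact_force: [1.1, 1.4, -0.9]
gripper_width: 0.0849
t 0.93 tcp [0.4447 0.1543 0.2248] ty yaw 65.13 F [ 1.1  1.4 -0.9] w 0.0849 j6 -0.95
dp [-0.2621 -0.1957  0.0238] len 0.328 rot [ -0.15  -0.39 -10.87]
```

```bash
python3 -m jog '{"dp":[[-0.0325,-0.0245,0],[-0.0325,-0.0245,0],[-0.0325,-0.0245,0],[-0.0325,-0.0245,0],[-0.0325,-0.0245,0.005],[-0.0325,-0.0245,0.005],[-0.0325,-0.0245,0.005],[-0.0325,-0.0245,0.005],[0,0,0],[0,0,0]],"rot":[[0,0,0],[0,0,0],[0,0,0],[0,0,0],[0,0,0],[0,0,0],[0,0,0],[0,0,0],[0,0,-5.5],[0,0,-5.5]],"gripper":[0.085,0.085,0.085,0.085,0.085,0.085,0.085,0.085,0.085,0.085]}'
python3 go.py .6 -.1335 .003 76
python3 - <<'E'
from cell import capture
from h import *
c=capture("wrist"); cv2.imwrite("pics/w1.png",c["frame"]); np.savez("pics/w1.npz",**c)
T=dict(np.load("pics/top0.npz"))
t=lambda x,y:(75+(x+.5)/2.9-.5,100+(y+.5)/2.9-.5)
for q in((130,562),(294,532)): print("handle",plane(T,t(*q),.047).round(4))
E
```

```text
t: 1.77
tcp_pos: [0.5996, -0.1503, 0.1986]
eef_rot: [-0.005, 0.123, 0.992, -0.001]
contact_force: [0.5, 0.1, -0.5]
gripper_width: 0.0852
t 1.77 tcp [ 0.5996 -0.1503  0.1986] ty yaw 75.85 F [ 0.5  0.1 -0.5] w 0.0852 j6 -1.68
dp [0.002  0.0171 0.1955] len 0.196 rot [-0.2  -0.52 -0.15]
handle [0.4218 0.301  0.047 ]
handle [0.432  0.1795 0.047 ]
```

View pics/w1.png

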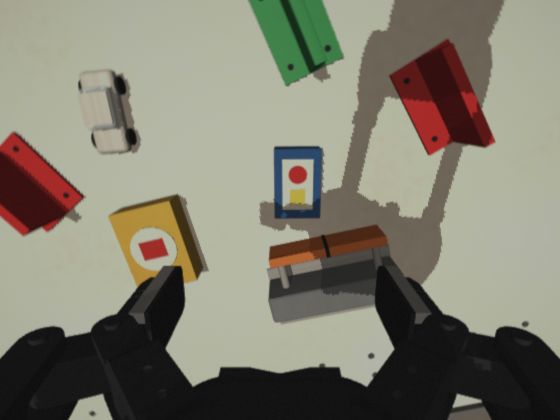

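The wrist view shows the card box at (298,182) squarely aligned with the image, the plate with its line at (326,243), and the near end of the green divider at the top.

Run:
```python
from h import *
c=dict(np.load("pics/w1.npz"));T=dict(np.load("pics/top0.npz"))
b=blobs(mask(c["frame"],95,130,s=80),(255,130,345,235))[0]; r=cv2.minAreaRect(b); 
W=np.array([plane(c,p,.026)[:2] for p in cv2.boxPoints(r)]); print(r[0],W.round(4).tolist(),W.mean(0),[np.linalg.norm(W[i]-W[i-1]).round(4) for i in range(4)],np.degrees(np.arctan2(*(W[1]-W[0])[::-1])))
f=c["frame"]; b=blobs(mask(f,3,16),(255,215,400,275))[0]; r=cv2.minAreaRect(b); print("plate",r, cv2.approxPolyDP(b,4,True)[:,0].tolist())
# red dot height from top+wrist
def dot(c,roi):
    m=mask(c["frame"],0,8)|mask(c["frame"],172,180); b=blobs(m,roi,5)[0]; M=cv2.moments(b); return M["m10"]/M["m00"],M["m01"]/M["m00"]
p,q=dot(T,(300,185,325,215)),dot(c,(280,155,315,190)); print(p,q,tri(T,p,c,q))
for p in ((270,247),(384,226),(324,236)): print("plate top",plane(c,p,.038).round(4))
for p in ((272,265),(389,244),(327,254)): print("plate mid? ",plane(c,p,.038).round(4))
```

```text
(297.5, 182.0) [[0.559, -0.1458], [0.5699, -0.1025], [0.6382, -0.1172], [0.6266, -0.1632]] [ 0.5984096  -0.13213735] [np.float64(0.0699), np.float64(0.0446), np.float64(0.0699), np.float64(0.0474)] 75.85180594842961
plate ((356.0344543457031, 239.5958709716797), (21.86493682861328, 60.150184631347656), 78.36637115478516) [[386, 236], [373, 225], [325, 238], [330, 255], [387, 244]]
(311.21505376344084, 201.0) (297.4266666666667, 174.38666666666666) (array([ 0.58757222, -0.13043723,  0.03713771]), np.float64(0.0005957019018403333))
plate top [ 0.6524 -0.1737  0.038 ]
plate top [ 0.6581 -0.0599  0.038 ]
plate top [ 0.6541 -0.119   0.038 ]
plate mid?  [ 0.672  -0.1767  0.038 ]
plate mid?  [ 0.6782 -0.058   0.038 ]
plate mid?  [ 0.6737 -0.1201  0.038 ]
```

```bash
python3 -m jog '{"dp":[[0.001,0.0085,0],[0.001,0.0085,0.02],[0,0,0.035],[0,0,0.035],[0,0,0.035],[0,0,0.03],[0,0,0.02],[0,0,0.01],[0,0,0.005]],"rot":[[0,-0.5,0],[0,0,0],[0,0,0],[0,0,0],[0,0,0],[0,0,0],[0,0,0],[0,0,0],[0,0,0]],"gripper":[0.085,0.085,0.085,0.085,0.085,0.085,0.085,0.085,0.085]}'
python3 go.py .599 -.133 .003 76
```

```text
t: 2.57
tcp_pos: [0.6036, -0.1247, 0.0054]
eef_rot: [0.005, 0.129, 0.992, -0.001]
contact_force: [0.1, 0.2, -0.7]
gripper_width: 0.0849
t 2.57 tcp [ 0.6036 -0.1247  0.0054] ty yaw 75.16 F [ 0.1  0.2 -0.7] w 0.0849 j6 -1.63
dp [ 0.0024 -0.0092  0.0024] len 0.01 rot [-0.07  0.59 -0.84]
```

```bash
python3 -m jog '{"dp":[[0.0024,-0.009,0.0015],[0,0,0.001],[0,0,0],[0,0,0],[0,0,0],[0,0,0],[0,0,0]],"rot":[[0,0.6,-0.8],[0,0,0],[0,0,0],[0,0,0],[0,0,0],[0,0,0],[0,0,0]],"gripper":[0.085,0.085,0.04,0.04,0.04,0.04,0.04]}' 35
python3 go.py .599 -.133 .15 76
```

```text
t: 3.15
tcp_pos: [0.6018, -0.1298, 0.0072]
eef_rot: [0.004, 0.123, 0.992, -0.001]
contact_force: [0.2, 0.7, -0.9]
gripper_width: 0.0451
t 3.15 tcp [ 0.6018 -0.1298  0.0072] ty yaw 75.87 F [ 0.2  0.7 -0.9] w 0.0451 j6 -1.65
dp [ 0.0009 -0.0038 -0.1428] len 0.143 rot [-0.03  0.42 -0.13]
```

```bash
python3 -m jog '{"dp":[[0,0,-0.02],[0,0,-0.035],[0,0,-0.035],[0,0,-0.035],[0,0,-0.02],[0.012,0.03,0],[0.0143,0.035,0],[0.0143,0.035,0],[0.0143,0.035,0],[0.0143,0.035,0]],"rot":[[0,0,0],[0,0,0],[0,0,0],[0,0,0],[0,0,0],[0,0,0],[0,0,0],[0,0,0],[0,0,0],[0,0,0]],"gripper":[0.04,0.04,0.04,0.04,0.04,0.04,0.04,0.04,0.04,0.04]}' 35
python3 go.py .548 .247 .15 93.5
```

```text
t: 3.98
tcp_pos: [0.5778, 0.0511, 0.1595]
eef_rot: [0.007, 0.131, 0.991, -0.001]
contact_force: [0.6, -0.1, -2.1]
gripper_width: 0.0455
t 3.98 tcp [0.5778 0.0511 0.1595] ty yaw 74.98 F [ 0.6 -0.1 -2.1] w 0.0455 j6 -1.34
dp [0.0797 0.1815 0.0083] len 0.198 rot [ -0.16   0.75 -18.52]
```

```bash
python3 -m jog '{"dp":[[0.016,0.036,0],[0.016,0.036,0],[0.016,0.036,0],[0.014,0.03,0],[0,0,0],[0,0,0],[0,0,0],[0,0,0]],"rot":[[0,0,0],[0,0,0],[0,0,0],[0,0,0],[0,0,-6],[0,0,-6],[0,0,-6],[0,0,0]],"gripper":[0.04,0.04,0.04,0.04,0.04,0.04,0.04,0.04]}' 35
python3 go.py .548 .247 .031 93.5
python3 - <<'E'
from cell import capture
from h import *
out=[]
for n in("wrist","top"):
    c=capture(n); np.savez(f"pics/{n}2.npz",**c); f=c["frame"]
    out.append(f if n=="wrist" else cv2.resize(f[100:310,70:350],(560,420),interpolation=cv2.INTER_CUBIC))
cv2.imwrite("pics/w2.png",cv2.resize(np.hstack(out),(800,300),interpolation=cv2.INTER_AREA))
E
```

```text
t: 4.65
tcp_pos: [0.5466, 0.2195, 0.1588]
eef_rot: [0.006, -0.037, 0.999, 0.001]
contact_force: [-0.7, 0.1, -2.3]
gripper_width: 0.0453
t 4.65 tcp [0.5466 0.2195 0.1588] ty yaw 94.26 F [-0.7  0.1 -2.3] w 0.0453 j6 -1.38
dp [-0.0019  0.027   0.1279] len 0.131 rot [0.14 0.7  0.76]
```

View pics/w2.png

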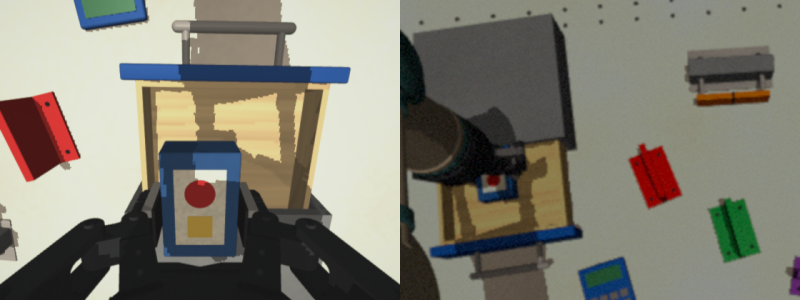

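The wrist view shows the held card box above the open tray. The handle runs from about (242,38) to (396,46) in full pixels, and the front panel's top edge from (168,92) to (490,96).

Run:
```python
from h import *
w=dict(np.load("pics/wrist2.npz"));
a,b=plane(w,(240,38),.047),plane(w,(398,46),.047); print("handle",a.round(4),b.round(4),((a+b)/2).round(4),np.degrees(np.arctan2((a-b)[1],(a-b)[0]))-90)
bl=blobs(mask(w["frame"],95,130,s=80),(150,70,510,130))[0]; r=cv2.minAreaRect(bl); W=np.array([plane(w,p,.072)[:2] for p in cv2.boxPoints(r)]); print("front",W.round(4).tolist())
```

```text
handle [0.4293 0.1839 0.047 ] [0.4261 0.2944 0.047 ] [0.4277 0.2391 0.047 ] -178.33613821371304
front [[0.4807, 0.1398], [0.4665, 0.1404], [0.4541, 0.3515], [0.4681, 0.3551]]
```

```bash
python3 -m jog '{"dp":[[-0.001,0.014,0],[-0.001,0.013,0],[0,0,0.02],[0,0,0.03],[0,0,0.03],[0,0,0.025],[0,0,0.015],[0,0,0.005],[0,0,0]],"rot":[[0,0.6,0.5],[0,0,0],[0,0,0],[0,0,0],[0,0,0],[0,0,0],[0,0,0],[0,0,0],[0,0,0]],"gripper":[0.04,0.04,0.04,0.04,0.04,0.04,0.04,0.04,0.04]}' 35
python3 go.py .549 .246 .030 93
```

```text
t: 5.5
tcp_pos: [0.5522, 0.2485, 0.0319]
eef_rot: [0.006, -0.02, 1.0, 0.003]
contact_force: [-0.4, -0.3, -0.6]
gripper_width: 0.0454
t 5.5 tcp [0.5522 0.2485 0.0319] ty yaw 92.28 F [-0.4 -0.3 -0.6] w 0.0454 j6 -1.3
dp [ 0.0033 -0.0024  0.0019] len 0.004 rot [ 0.27  0.64 -0.72]
```

```bash
python3 -m jog '{"dp":[[0,0,0.0015],[0,0,0],[0,0,0],[0,0,0],[0,0,-0.01],[0,0,-0.03],[0,0,-0.035],[0,0,-0.035],[0,0,-0.03]],"rot":[[0,0,0],[0,0,0],[0,0,0],[0,0,0],[0,0,0],[0,0,0],[0,0,0],[0,0,0],[0,0,0]],"gripper":[0.0454,0.07,0.07,0.07,0.07,0.07,0.07,0.07,0.07]}' 35
python3 go.py .375 .239 .16 93
python3 - <<'E'
from cell import capture
from h import *
c=capture("wrist"); cv2.imwrite("pics/w3.png",cv2.resize(c["frame"],(400,300))); np.savez("pics/w3.npz",**c)
E
```

```text
t: 6.25
tcp_pos: [0.5498, 0.2473, 0.1785]
eef_rot: [0.005, -0.018, 1.0, 0.002]
contact_force: [1.4, 0.4, 0.0]
gripper_width: 0.0697
t 6.25 tcp [0.5498 0.2473 0.1785] ty yaw 92.1 F [1.4 0.4 0. ] w 0.0697 j6 -1.3
dp [ 0.1752 -0.0019  0.0167] len 0.176 rot [ 0.25  0.56 -0.9 ]
```

View pics/w3.png

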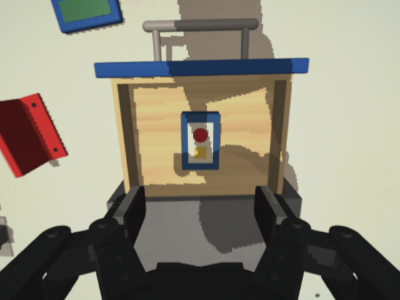

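The card box lies flat on the tray floor at about (200,140), clear of the walls and the roof edge. Next, the handle.

```bash
python3 -m jog '{"dp":[[0.03,0,0],[0.036,0,0],[0.036,0,0],[0.036,0,0],[0.03,0,0],[0,0,0.015],[0,0,0.035],[0,0,0.035],[0,0,0.035],[0,0,0.02]],"rot":[[0,0.3,0],[0,0.3,0],[0,0,0],[0,0,0],[0,0,0],[0,0,0],[0,0,0],[0,0,0],[0,0,0],[0,0,0]],"gripper":[0,0,0,0,0,0,0,0,0,0]}' 35
python3 go.py .565 .247 .033 93
```

```text
t: 7.13
tcp_pos: [0.3982, 0.2503, 0.0634]
eef_rot: [0.034, -0.018, 0.999, 0.015]
contact_force: [-0.7, -0.4, -1.3]
gripper_width: -0.0001
t 7.13 tcp [0.3982 0.2503 0.0634] ty yaw 92.1 F [-0.7 -0.4 -1.3] w -0.0001 j6 -1.2
dp [-0.1641 -0.0103  0.0415] len 0.17 rot [ 1.63  3.95 -0.96]
```

```bash
python3 -m jog '{"dp":[[0.013,-0.01,0],[0,0,0.01],[0,0,0.018],[0,0,0]],"rot":[[1.6,3.9,-1],[0,0,0],[0,0,0],[0,0,0]],"gripper":[0,0,0,0]}' 35
python3 go.py .565 .247 .033 93
```

```text
t: 7.47
tcp_pos: [0.3843, 0.2392, 0.0333]
eef_rot: [-0.001, -0.027, 1.0, -0.0]
contact_force: [-0.1, 0.2, -0.1]
gripper_width: 0.0
t 7.47 tcp [0.3843 0.2392 0.0333] ty yaw 93.1 F [-0.1  0.2 -0.1] w 0.0 j6 -1.22
dp [-0.1809 -0.002  -0.    ] len 0.181 rot [-0.04 -0.1   0.1 ]
```

```bash
python3 -m jog '{"dp":[[-0.015,0,0],[-0.012,0,0],[-0.015,0,0],[-0.02,0,0],[-0.02,0,0],[-0.02,0,0],[-0.02,0,0],[-0.015,0,0],[-0.012,0,0]],"rot":[[0,0,0],[0,0,0],[0,0,0],[0,0,0],[0,0,0],[0,0,0],[0,0,0],[0,0,0],[0,0,0]],"gripper":[0,0,0,0,0,0,0,0,0]}' 35
python3 go.py .565 .247 .033 93
```

```text
t: 8.22
tcp_pos: [0.5322, 0.2469, 0.0408]
eef_rot: [-0.006, -0.027, 1.0, -0.0]
contact_force: [-1.6, 0.1, -0.9]
gripper_width: -0.0001
t 8.22 tcp [0.5322 0.2469 0.0408] ty yaw 93.06 F [-1.6  0.1 -0.9] w -0.0001 j6 -1.31
dp [-0.0329 -0.0017  0.0074] len 0.034 rot [-0.01 -0.68  0.06]
```

```bash
python3 -m jog '{"dp":[[-0.004,0,0.008],[-0.005,0,0],[-0.004,0,0],[-0.003,0,0],[-0.003,0,0]],"rot":[[0,-0.6,0],[0,0,0],[0,0,0],[0,0,0],[0,0,0]],"gripper":[0,0,0,0,0]}' 35
python3 go.py .565 .247 .033 93
```

```text
t: 8.63
tcp_pos: [0.5424, 0.2474, 0.0336]
eef_rot: [-0.011, -0.025, 1.0, -0.0]
contact_force: [-5.4, 0.1, 3.2]
gripper_width: -0.0
t 8.63 tcp [0.5424 0.2474 0.0336] ty yaw 92.89 F [-5.4  0.1  3.2] w -0.0 j6 -1.32
dp [-0.0226 -0.0015  0.0001] len 0.023 rot [-0.02 -1.23 -0.11]
```

```bash
python3 -m jog '{"dp":[[-0.004,0,0],[-0.005,0,0],[-0.005,0,0]],"rot":[[0,-1,0],[0,0,0],[0,0,0]],"gripper":[0,0,0]}' 35
python3 go.py .565 .247 .033 93
python3 -m jog '{"dp":[[-0.004,0,0],[-0.004,0,0]],"rot":[[0,0,0],[0,0,0]],"gripper":[0,0]}' 35
python3 go.py .565 .247 .033 93
```

```text
t: 8.88
tcp_pos: [0.5424, 0.2473, 0.0336]
eef_rot: [-0.015, -0.025, 1.0, -0.001]
contact_force: [-9.5, -0.4, 6.6]
gripper_width: 0.0001
t 8.88 tcp [0.5424 0.2473 0.0336] ty yaw 92.86 F [-9.5 -0.4  6.6] w 0.0001 j6 -1.32
dp [-0.0226 -0.0014 -0.0001] len 0.023 rot [-0.11 -1.69 -0.14]
t: 9.05
tcp_pos: [0.5421, 0.2473, 0.0338]
eef_rot: [-0.022, -0.025, 0.999, -0.002]
contact_force: [-6.9, 0.2, 3.7]
gripper_width: -0.0003
t 9.05 tcp [0.5421 0.2473 0.0338] ty yaw 92.88 F [-6.9  0.2  3.7] w -0.0003 j6 -1.32
dp [-0.0229 -0.0014 -0.0002] len 0.023 rot [-0.17 -2.53 -0.13]
```

```bash
python3 -m jog '{"dp":[[0.015,0,0],[0.025,0,0],[0.02,0,0],[0,0,-0.02],[0,0,-0.035],[0,0,-0.038],[0,0,-0.038],[0,0,-0.03]],"rot":[[0,-1.2,0],[0,-1.2,0],[0,0,0],[0,0,0],[0,0,0],[0,0,0],[0,0,0],[0,0,0]],"gripper":[0,0,0,0,0.085,0.085,0.085,0.085]}' 35
python3 go.py .457 -.101 .2 99.7
```

```text
t: 9.72
tcp_pos: [0.4724, 0.2427, 0.1973]
eef_rot: [-0.006, -0.026, 1.0, -0.004]
contact_force: [-0.2, 0.4, 0.4]
gripper_width: 0.0483
t 9.72 tcp [0.4724 0.2427 0.1973] ty yaw 93.0 F [-0.2  0.4  0.4] w 0.0483 j6 -1.28
dp [ 0.0334 -0.3424  0.0004] len 0.344 rot [-0.41 -0.7  -6.71]
```

```bash
python3 -m jog '{"dp":[[0.003,-0.025,0],[0.004,-0.037,0],[0.004,-0.037,0],[0.004,-0.037,0],[0.004,-0.037,0],[0.004,-0.037,0],[0.004,-0.037,0],[0.004,-0.037,0],[0.003,-0.025,0],[0,0,0]],"rot":[[0,0,0],[0,0,0],[0,0,0],[0,0,0],[0,0,0],[0,0,0],[0,0,0],[0,0,0],[0,0,-4],[0,0,-3]],"gripper":[0.085,0.085,0.085,0.085,0.085,0.085,0.085,0.085,0.085,0.085]}' 35
python3 go.py .457 -.101 .026 99.7
python3 - <<'E'
from cell import capture
from h import *
out=[]
for n in("wrist","top"):
    c=capture(n); np.savez(f"pics/{n}4.npz",**c); f=c["frame"]
    out.append(f if n=="wrist" else cv2.resize(f[100:310,70:350],(560,420),interpolation=cv2.INTER_CUBIC))
cv2.imwrite("pics/w4.png",cv2.resize(np.hstack(out),(800,300),interpolation=cv2.INTER_AREA))
E
```

```text
t: 10.55
tcp_pos: [0.464, -0.0769, 0.216]
eef_rot: [0.018, -0.095, 0.995, -0.005]
contact_force: [-0.0, 0.6, 0.8]
gripper_width: 0.0851
t 10.55 tcp [ 0.464  -0.0769  0.216 ] ty yaw 100.86 F [-0.   0.6  0.8] w 0.0851 j6 -2.08
dp [ 0.018  -0.0198  0.1897] len 0.192 rot [-0.74  1.98  1.17]
```

View pics/w4.png

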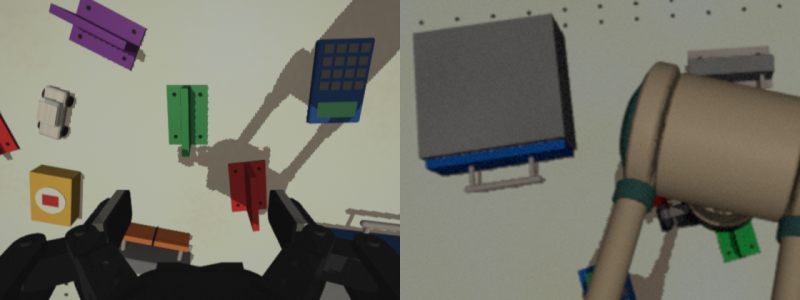

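The drawer is shut: its front is flush with the cabinet in the top view. In the wrist view the green divider is at about (262,165) in full pixels, with its fin parallel to the image's vertical.

Run:
```python
from h import *
c=dict(np.load("pics/wrist4.npz")); f=c["frame"]
b=blobs(mask(f,40,85,s=80),(215,105,310,230))[0]; print(cv2.boundingRect(b), cv2.approxPolyDP(b,3,True)[:,0].tolist())
for q in((233,119),(289,119),(290,202),(236,202)): print(plane(c,q,.005).round(4))
m=mask(f,0,8)|mask(f,172,180); b=blobs(m,(310,210,390,330))[0]; print("red ymin",min(plane(c,p[0],.005)[1] for p in b).round(3))
```

```text
(233, 120, 58, 99) [[233, 120], [237, 200], [254, 201], [255, 218], [263, 218], [267, 201], [289, 201], [290, 120]]
[ 0.4185 -0.137   0.005 ]
[ 0.4075 -0.0802  0.005 ]
[ 0.4956 -0.0613  0.005 ]
[ 0.5072 -0.1208  0.005 ]
red ymin -0.022
```

```bash
python3 -m jog '{"dp":[[0.009,-0.01,0],[0.009,-0.01,0.02],[0,0,0.035],[0,0,0.03],[0,0,0.01]],"rot":[[-0.7,2,0],[0,0,0],[0,0,0],[0,0,0],[0,0,0]],"gripper":[0.045,0.045,0.045,0.045,0.045]}' 35
python3 go.py .457 -.1005 .026 100.8
```

```text
t: 11.07
tcp_pos: [0.4544, -0.0952, 0.1238]
eef_rot: [0.008, -0.092, 0.996, -0.002]
contact_force: [-0.2, 0.3, -1.1]
gripper_width: 0.0448
t 11.07 tcp [ 0.4544 -0.0952  0.1238] ty yaw 100.54 F [-0.2  0.3 -1.1] w 0.0448 j6 -2.12
dp [-0.0001 -0.0052  0.0979] len 0.098 rot [-0.27  0.85 -0.26]
```

```bash
python3 -m jog '{"dp":[[0,-0.0052,0],[0,0,0.02],[0,0,0.035],[0,0,0.025],[0,0,0.012],[0,0,0.005],[0,0,0]],"rot":[[-0.3,0.8,0],[0,0,0],[0,0,0],[0,0,0],[0,0,0],[0,0,0],[0,0,0]],"gripper":[0.045,0.045,0.045,0.045,0.045,0.045,0.045]}' 35
python3 go.py .457 -.1005 .02 100.8
```

```text
t: 11.65
tcp_pos: [0.4615, -0.0977, 0.0269]
eef_rot: [0.003, -0.093, 0.996, -0.001]
contact_force: [-0.3, 0.6, 0.5]
gripper_width: 0.0452
t 11.65 tcp [ 0.4615 -0.0977  0.0269] ty yaw 100.65 F [-0.3  0.6  0.5] w 0.0452 j6 -2.11
dp [ 0.005  -0.0019  0.0068] len 0.009 rot [-0.16  0.38 -0.15]
```

```bash
python3 -m jog '{"dp":[[0.005,-0.002,0.005],[0,0,0.001],[0,0,0],[0,0,0],[0,0,0],[0,0,0],[0,0,0],[0,0,0]],"rot":[[-0.2,0.4,-0.1],[0,0,0],[0,0,0],[0,0,0],[0,0,0],[0,0,0],[0,0,0],[0,0,0]],"gripper":[0.045,0.045,0.004,0.004,0.004,0.004,0.004,0.004]}' 60
python3 go.py .60 -.118 .02 87.3
python3 - <<'E'
from cell import capture
from h import *
c=capture("wrist"); np.savez("pics/w5.npz",**c); cv2.imwrite("pics/w5.png",c["frame"])
E
```

```text
t: 12.32
tcp_pos: [0.4609, -0.1018, 0.0254]
eef_rot: [0.004, -0.094, 0.996, -0.002]
contact_force: [-0.1, -0.4, -2.4]
gripper_width: 0.0089
t 12.32 tcp [ 0.4609 -0.1018  0.0254] ty yaw 100.77 F [-0.1 -0.4 -2.4] w 0.0089 j6 -2.12
dp [-0.1336 -0.0419  0.0066] len 0.14 rot [-0.19  0.45 13.47]
```

View pics/w5.png

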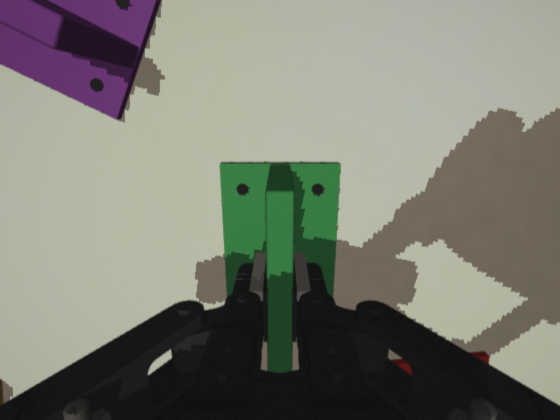

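```bash
python3 -m jog '{"dp":[[0,0,0],[0,0,0],[0,0,0],[-0.015,-0.001,0],[-0.025,-0.002,0],[-0.025,-0.002,0],[-0.02,-0.002,0],[-0.015,-0.001,0]],"rot":[[-0.2,0.4,5],[0,0,5],[0,0,3.4],[0,0,0],[0,0,0],[0,0,0],[0,0,0],[0,0,0]],"gripper":[0.004,0.004,0.004,0.004,0.004,0.004,0.004,0.004]}' 60
python3 go.py .60 -.117 .023 87.3
python3 - <<'E'
from cell import capture
from h import *
out=[]
for n,(x0,y0,x1,y1) in(("side",(200,180,400,280)),("top",(220,130,380,280))):
    c=capture(n); np.savez(f"pics/{n}6.npz",**c)
    out.append(cv2.resize(c["frame"][y0:y1,x0:x1],None,fx=4 if n=="side" else 2.6,fy=4 if n=="side" else 2.6,interpolation=cv2.INTER_CUBIC))
o=np.zeros((590,800,3),np.uint8); o[:400]=out[0]
cv2.imwrite("pics/s6.png",o[:400]); cv2.imwrite("pics/t6.png",out[1])
E
```

```text
t: 13.03
tcp_pos: [0.4977, -0.1039, 0.0294]
eef_rot: [-0.063, 0.023, 0.998, 0.008]
contact_force: [-9.2, 1.3, 15.2]
gripper_width: 0.0094
t 13.03 tcp [ 0.4977 -0.1039  0.0294] ty yaw 87.28 F [-9.2  1.3 15.2] w 0.0094 j6 -1.83
dp [-0.1027 -0.0083 -0.0068] len 0.103 rot [ 0.76 -7.3   0.03]
```

View pics/s6.png

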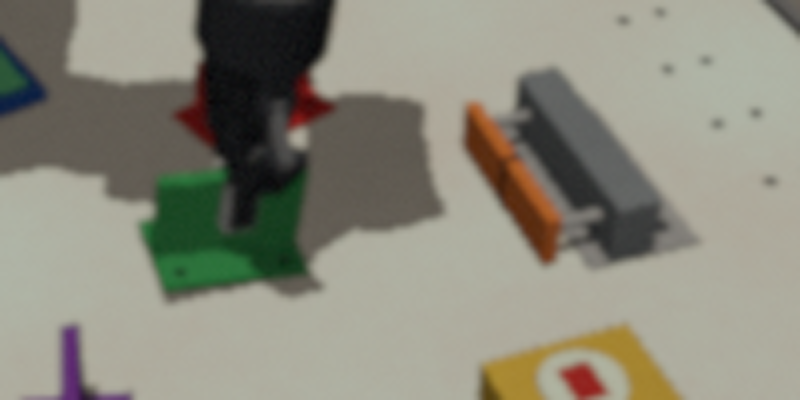

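The divider is still gripped on its fin and stands ahead of the plate. The hand has tilted by 7° and is bearing down with 15 N, so I will unload and level it before sliding on.

```bash
python3 -m jog '{"dp":[[0,0,-0.003],[0,0,0],[0,0,0]],"rot":[[0.4,-5,0],[0.3,-2.3,0],[0,0,0]],"gripper":[0.004,0.004,0.004]}' 60
python3 go.py .60 -.117 .025 87.3
```

```text
t: 13.38
tcp_pos: [0.5016, -0.1043, 0.0325]
eef_rot: [0.005, 0.023, 1.0, -0.0]
contact_force: [-0.7, 0.5, -2.0]
gripper_width: 0.0093
t 13.38 tcp [ 0.5016 -0.1043  0.0325] ty yaw 87.36 F [-0.7  0.5 -2. ] w 0.0093 j6 -1.87
dp [-0.0988 -0.0082  0.0085] len 0.1 rot [0.01 0.55 0.06]
```

```bash
python3 -m jog '{"dp":[[0,0,0.003],[0,0,0.001],[0,0,0]],"rot":[[0,0.5,0],[0,0,0],[0,0,0]],"gripper":[0.004,0.004,0.004]}' 60
python3 go.py .60 -.117 .025 87.3
python3 -m jog '{"dp":[[0,0,0.002],[0,0,0.001],[0,0,0]],"rot":[[0,0,0],[0,0,0],[0,0,0]],"gripper":[0.004,0.004,0.004]}' 60
python3 go.py .60 -.117 .025 87.3
python3 - <<'E'
from cell import capture
from h import *
c=capture("wrist"); np.savez("pics/w7.npz",**c)
d=capture("side"); np.savez("pics/s7.npz",**d)
cv2.imwrite("pics/w7.png",np.hstack([cv2.resize(c["frame"],(400,300)),cv2.resize(d["frame"][190:265,215:315],(400,300),interpolation=cv2.INTER_CUBIC)]))
E
```

```text
t: 13.63
tcp_pos: [0.5016, -0.1044, 0.0282]
eef_rot: [-0.001, 0.023, 1.0, 0.0]
contact_force: [0.4, 0.4, -1.7]
gripper_width: 0.0095
t 13.63 tcp [ 0.5016 -0.1044  0.0282] ty yaw 87.34 F [ 0.4  0.4 -1.7] w 0.0095 j6 -1.86
dp [-0.0989 -0.0081  0.003 ] len 0.099 rot [ 0.02 -0.11  0.04]
t: 13.88
tcp_pos: [0.5026, -0.1047, 0.0245]
eef_rot: [-0.002, 0.023, 1.0, 0.0]
contact_force: [-3.0, -0.2, 7.2]
gripper_width: 0.0089
t 13.88 tcp [ 0.5026 -0.1047  0.0245] ty yaw 87.36 F [-3.  -0.2  7.2] w 0.0089 j6 -1.86
dp [-0.0979 -0.0078 -0.0009] len 0.098 rot [ 0.04 -0.24  0.06]
```

View pics/w7.png

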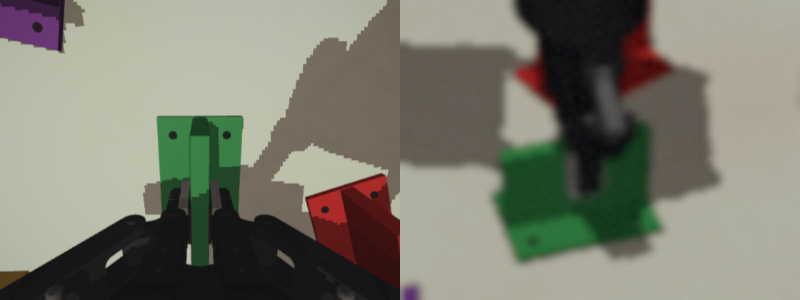

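I viewed it: the foot's far edge sits at the same image row as right after the grasp, so nothing slipped. Deck contact is at TCP z ≈ 0.0255.

```bash
python3 -m jog '{"dp":[[0,0,-0.001],[-0.01,-0.001,-0.001],[-0.018,-0.001,0],[-0.018,-0.001,0],[-0.015,-0.001,0]],"rot":[[0,0,0],[0,0,0],[0,0,0],[0,0,0],[0,0,0]],"gripper":[0.004,0.004,0.004,0.004,0.004]}' 60
python3 go.py .60 -.117 .026 87.3
```

```text
t: 14.4
tcp_pos: [0.5639, -0.1112, 0.0252]
eef_rot: [-0.004, 0.024, 1.0, 0.001]
contact_force: [0.4, -0.4, -2.3]
gripper_width: 0.0091
t 14.4 tcp [ 0.5639 -0.1112  0.0252] ty yaw 87.31 F [ 0.4 -0.4 -2.3] w 0.0091 j6 -1.84
dp [-0.0363 -0.0041 -0.0011] len 0.037 rot [ 0.1  -0.44  0.01]
```

```bash
python3 -m jog '{"dp":[[-0.012,-0.0015,0],[-0.012,-0.0015,0],[-0.008,-0.001,0],[0,0,0]],"rot":[[0,-0.4,0],[0,0,0],[0,0,0],[0,0,0]],"gripper":[0.004,0.004,0.004,0.004]}' 60
python3 go.py .62 -.118 .0255 87.3
python3 - <<'E'
from cell import capture
from h import *
c=capture("top"); np.savez("pics/t8.npz",**c); d=capture("side"); np.savez("pics/s8.npz",**d)
cv2.imwrite("pics/t8.png",np.hstack([cv2.resize(c["frame"][140:220,250:350],(400,320),interpolation=cv2.INTER_CUBIC),cv2.resize(d["frame"][190:270,260:360],(400,320),interpolation=cv2.INTER_CUBIC)]))
E
```

```text
t: 14.73
tcp_pos: [0.6044, -0.1182, 0.0245]
eef_rot: [0.002, 0.023, 1.0, 0.0]
contact_force: [-1.0, 0.8, 4.3]
gripper_width: 0.0092
t 14.73 tcp [ 0.6044 -0.1182  0.0245] ty yaw 87.33 F [-1.   0.8  4.3] w 0.0092 j6 -1.83
dp [-0.0156  0.0009 -0.001 ] len 0.016 rot [0.03 0.24 0.03]
```

View pics/t8.png

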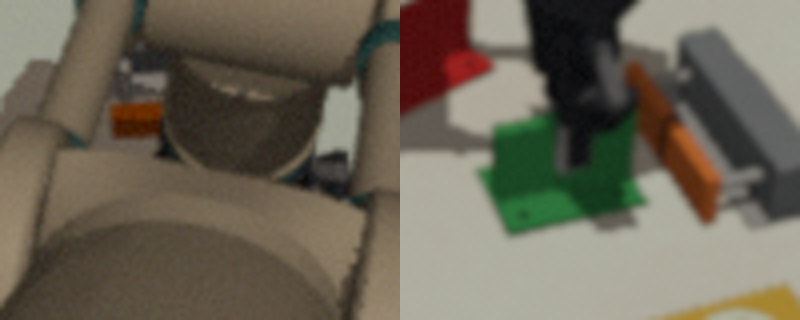

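Run:
```python
from h import *
S=dict(np.load("pics/s8.npz"))
s=lambda x,y:(260+(x-400+.5)/4-.5,190+(y+.5)/4-.5)
print("foot far-right corner",plane(S,s(645,203),.005).round(4)); print("foot near-right",plane(S,s(512,234),.005).round(4),"near-left",plane(S,s(478,174),.005).round(4))
W=dict(np.load("pics/wrist4.npz"))
b=blobs(mask(W["frame"],3,16),(160,300,280,360))[0]; print(cv2.boundingRect(b))
m=mask(S["frame"],3,16); b=blobs(m,(305,195,350,255))
for k in b[:2]: print(cv2.approxPolyDP(k,2,True)[:,0].tolist())
# plate line & edges from the unobstructed first top view: left/right extents midpoint
T=dict(np.load("pics/top0.npz")); k=np.vstack(blobs(mask(T["frame"],3,16),(265,155,340,180))[:2])[:,0]
f=T["frame"]; y=[(x,int(f[165:172,x].max(1).mean())) for x in range(292,314)]; print(y)
up=[(x,k[k[:,0]==x][:,1].min()) for x in range(281,326)]; lo=[(x,k[k[:,0]==x][:,1].max()) for x in range(281,326)]
for n,e,z in(("rear top",up,.038),("front bottom",lo,.002)):
    P=np.array([plane(T,p,z)[:2] for p in e]); a,c=np.polyfit(P[:,1],P[:,0],1); print(n,"x at y=-.12",round(a*-.12+c,4),"yaw",round(-np.degrees(np.arctan(a)),2))
print("ends",k[:,0].min(),k[:,0].max())
```

```text
foot far-right corner [ 0.6419 -0.1542  0.005 ]
foot near-right [ 0.5566 -0.1511  0.005 ] near-left [ 0.5576 -0.0952  0.005 ]
(214, 319, 51, 34)
[[317, 206], [320, 223], [337, 244], [339, 233], [320, 206]]
[(292, 106), (293, 106), (294, 107), (295, 105), (296, 104), (297, 105), (298, 105), (299, 106), (300, 105), (301, 102), (302, 73), (303, 45), (304, 83), (305, 99), (306, 100), (307, 99), (308, 99), (309, 98), (310, 96), (311, 95), (312, 95), (313, 95)]
rear top x at y=-.12 0.6754 yaw -1.39
front bottom x at y=-.12 0.6704 yaw -1.44
ends 277 328
```

```bash
python3 -m jog '{"dp":[[0,0,-0.0005],[-0.006,0,-0.0005],[-0.006,0,0],[0,0,0]],"rot":[[0,0,-0.4],[0,0,0],[0,0,0],[0,0,0]],"gripper":[0.004,0.004,0.004,0.004]}' 60
python3 go.py .636 -.1195 .0255 87.8
python3 -m jog '{"dp":[[-0.003,0,0],[-0.003,0,0],[0,0,0]],"rot":[[0,0,0],[0,0,0],[0,0,0]],"gripper":[0.004,0.004,0.004]}' 60
python3 go.py .636 -.1195 .0255 87.8
```

```text
t: 15.17
tcp_pos: [0.6144, -0.118, 0.025]
eef_rot: [0.002, 0.02, 1.0, 0.001]
contact_force: [0.7, -0.5, -1.8]
gripper_width: 0.0092
t 15.17 tcp [ 0.6144 -0.118   0.025 ] ty yaw 87.74 F [ 0.7 -0.5 -1.8] w 0.0092 j6 -1.83
dp [-0.0217 -0.0007 -0.0004] len 0.022 rot [ 0.07  0.18 -0.06]
t: 15.42
tcp_pos: [0.6204, -0.118, 0.0246]
eef_rot: [0.001, 0.02, 1.0, 0.001]
contact_force: [-0.3, -0.1, -1.9]
gripper_width: 0.0094
t 15.42 tcp [ 0.6204 -0.118   0.0246] ty yaw 87.74 F [-0.3 -0.1 -1.9] w 0.0094 j6 -1.83
dp [-0.0156 -0.0009 -0.0009] len 0.016 rot [ 0.09  0.11 -0.06]
```

```bash
python3 -m jog '{"dp":[[-0.003,0,0],[-0.003,0,0],[0,0,0]],"rot":[[0,0,0],[0,0,0],[0,0,0]],"gripper":[0.004,0.004,0.004]}' 60
python3 go.py .636 -.1195 .0255 87.8
python3 -m jog '{"dp":[[-0.003,0,0],[-0.002,0,0],[0,0,0]],"rot":[[0,0,0],[0,0,0],[0,0,0]],"gripper":[0.004,0.004,0.004]}' 60
python3 go.py .636 -.1195 .0255 87.8
```

```text
t: 15.67
tcp_pos: [0.6259, -0.118, 0.0246]
eef_rot: [-0.0, 0.02, 1.0, 0.001]
contact_force: [-1.4, -0.8, -0.8]
gripper_width: 0.009
t 15.67 tcp [ 0.6259 -0.118   0.0246] ty yaw 87.76 F [-1.4 -0.8 -0.8] w 0.009 j6 -1.83
dp [-0.0102 -0.0011 -0.0009] len 0.01 rot [ 0.1  -0.02 -0.04]
t: 15.92
tcp_pos: [0.628, -0.1181, 0.0248]
eef_rot: [-0.004, 0.019, 1.0, 0.001]
contact_force: [-1.2, -0.2, -1.0]
gripper_width: 0.0089
t 15.92 tcp [ 0.628  -0.1181  0.0248] ty yaw 87.8 F [-1.2 -0.2 -1. ] w 0.0089 j6 -1.83
dp [-0.0081 -0.0011 -0.0008] len 0.008 rot [ 0.11 -0.42 -0.  ]
```

```bash
python3 -m jog '{"dp":[[-0.003,0,0],[-0.003,0,0],[-0.003,0,0]],"rot":[[0,-0.4,0],[0,-0.2,0],[0,-0.2,0]],"gripper":[0.004,0.004,0.004]}' 60
python3 go.py .636 -.1195 .0255 87.8
python3 -m jog '{"dp":[[-0.004,0,0],[-0.004,0,0],[-0.004,0,0]],"rot":[[0,-0.3,0],[0,-0.3,0],[0,-0.3,0]],"gripper":[0.004,0.004,0.004]}' 60
python3 go.py .636 -.1195 .0255 87.8
```

```text
t: 16.17
tcp_pos: [0.6303, -0.1181, 0.0247]
eef_rot: [-0.003, 0.019, 1.0, 0.001]
contact_force: [-8.8, -0.4, 5.9]
gripper_width: 0.0089
t 16.17 tcp [ 0.6303 -0.1181  0.0247] ty yaw 87.87 F [-8.8 -0.4  5.9] w 0.0089 j6 -1.83
dp [-0.0057 -0.0012 -0.0008] len 0.006 rot [ 0.13 -0.4   0.07]
t: 16.42
tcp_pos: [0.6318, -0.1182, 0.0249]
eef_rot: [-0.006, 0.018, 1.0, 0.001]
contact_force: [-11.5, -0.4, 8.6]
gripper_width: 0.0092
t 16.42 tcp [ 0.6318 -0.1182  0.0249] ty yaw 87.94 F [-11.5  -0.4   8.6] w 0.0092 j6 -1.83
dp [-0.0043 -0.0012 -0.0006] len 0.004 rot [ 0.15 -0.7   0.14]
```

```bash
python3 -m jog '{"dp":[[-0.004,0,-0.002],[-0.004,0,-0.002],[-0.004,0,-0.002]],"rot":[[0,-0.5,0],[0,-0.4,0],[0,-0.3,0]],"gripper":[0.004,0.004,0.004]}' 60
python3 go.py .636 -.1195 .0255 87.8
python3 -m jog '{"dp":[[-0.004,0,-0.002],[-0.004,0,-0.002],[-0.004,0,-0.002]],"rot":[[0,-0.4,0],[0,-0.4,0],[0,-0.4,0]],"gripper":[0.004,0.004,0.004]}' 60
python3 go.py .636 -.1195 .0255 87.8
```

```text
t: 16.67
tcp_pos: [0.6319, -0.118, 0.0261]
eef_rot: [-0.008, 0.018, 1.0, 0.002]
contact_force: [-7.4, -1.8, -4.1]
gripper_width: 0.0092
t 16.67 tcp [ 0.6319 -0.118   0.0261] ty yaw 87.99 F [-7.4 -1.8 -4.1] w 0.0092 j6 -1.83
dp [-0.0042 -0.0014  0.0005] len 0.004 rot [ 0.25 -0.94  0.19]
t: 16.92
tcp_pos: [0.6323, -0.118, 0.0262]
eef_rot: [-0.01, 0.017, 1.0, 0.003]
contact_force: [-7.6, -1.9, -3.7]
gripper_width: 0.0094
t 16.92 tcp [ 0.6323 -0.118   0.0262] ty yaw 88.03 F [-7.6 -1.9 -3.7] w 0.0094 j6 -1.83
dp [-0.0038 -0.0014  0.0006] len 0.004 rot [ 0.35 -1.2   0.24]
```

```bash
python3 -m jog '{"dp":[[-0.005,0,-0.0005],[-0.005,0,-0.0005],[-0.005,0,-0.0005],[-0.005,0,-0.0005]],"rot":[[0.3,-1.2,0.2],[0,-1,0],[0,-1,0],[0,-1,0]],"gripper":[0.004,0.004,0.004,0.004]}' 60
python3 go.py .6345 -.1195 .0255 87.8
python3 -m jog '{"dp":[[-0.005,0,-0.0007],[-0.005,0,-0.0007],[-0.005,0,-0.0007],[-0.005,0,-0.0007]],"rot":[[0,-1,0],[0,-1,0],[0,-1,0],[0,-1,0]],"gripper":[0.004,0.004,0.004,0.004]}' 60
python3 go.py .6345 -.1195 .0255 87.8
```

```text
t: 17.25
tcp_pos: [0.6355, -0.1179, 0.0245]
eef_rot: [0.009, 0.017, 1.0, 0.001]
contact_force: [-10.2, -0.9, 8.4]
gripper_width: 0.0095
t 17.25 tcp [ 0.6355 -0.1179  0.0245] ty yaw 88.03 F [-10.2  -0.9   8.4] w 0.0095 j6 -1.84
dp [ 0.0009 -0.0016 -0.001 ] len 0.002 rot [0.16 1.   0.23]
t: 17.58
tcp_pos: [0.6363, -0.1178, 0.0245]
eef_rot: [0.025, 0.015, 1.0, 0.002]
contact_force: [-10.2, -1.0, 4.5]
gripper_width: 0.0093
t 17.58 tcp [ 0.6363 -0.1178  0.0245] ty yaw 88.26 F [-10.2  -1.    4.5] w 0.0093 j6 -1.85
dp [ 0.0017 -0.0017 -0.0011] len 0.003 rot [0.24 2.81 0.46]
```

```bash
python3 -m jog '{"dp":[[-0.004,0,-0.0007],[-0.0045,0,-0.001],[-0.0045,0,-0.001],[-0.0045,0,-0.001]],"rot":[[0.2,2.2,0.4],[0,-0.4,0],[0,-0.5,0],[0,-0.5,0]],"gripper":[0.004,0.004,0.004,0.004]}' 60
python3 go.py .6345 -.1195 .0255 87.8
```

```text
t: 17.92
tcp_pos: [0.6364, -0.1176, 0.026]
eef_rot: [-0.0, 0.018, 1.0, 0.001]
contact_force: [-9.9, -2.0, 2.9]
gripper_width: 0.0092
t 17.92 tcp [ 0.6364 -0.1176  0.026 ] ty yaw 87.92 F [-9.9 -2.   2.9] w 0.0092 j6 -1.83
dp [ 0.0018 -0.002   0.0005] len 0.003 rot [ 0.16 -0.03  0.12]
```

Run:
```python
from cell import bot,capture
import numpy as np
for i in range(8):
    c=capture("side"); o=bot.observe(); print(round(o["t"],2),o["tcp_pos"].round(4),o["contact_force"].round(1),o["eef_rot"].round(3))
np.savez("pics/s9.npz",**c)
```

```text
17.97 [ 0.6364 -0.1176  0.026 ] [-9.6 -0.9  2.7] [-0.     0.018  1.     0.001]
18.02 [ 0.6364 -0.1176  0.026 ] [-9.8 -1.   2.3] [-0.     0.018  1.     0.001]
18.07 [ 0.6364 -0.1176  0.026 ] [-9.3 -0.1  2.2] [-0.     0.018  1.     0.001]
18.12 [ 0.6364 -0.1176  0.026 ] [-9.8 -2.2  2.6] [-0.     0.018  1.     0.001]
18.17 [ 0.6363 -0.1176  0.026 ] [-10.6  -1.    2.2] [-0.     0.018  1.     0.001]
18.22 [ 0.6363 -0.1176  0.026 ] [-9.  -0.7  2.2] [-0.     0.018  1.     0.001]
18.27 [ 0.6363 -0.1176  0.026 ] [-8.8 -2.1  2.5] [-0.     0.018  1.     0.001]
18.32 [ 0.6363 -0.1176  0.026 ] [-9.7 -1.6  1.8] [-0.     0.018  1.     0.001]
```

I've used all 12 views, so the rest of the checks are numeric.

Run:
```python
from cell import bot,capture
from h import *
w=capture("wrist"); np.savez("pics/w9.npz",**w)
for n in("w5","w7","w9"):
    c=dict(np.load(f"pics/{n}.npz")); b=blobs(mask(c["frame"],40,85,s=80),(190,120,370,300))[0][:,0]
    top=[b[b[:,0]==x][:,1].min() for x in range(230,331,5)]; pf=np.polyfit(range(230,331,5),top,1)
    row=b[(b[:,1]>185)&(b[:,1]<225)]; ce=[plane(c,(row[:,0].min(),190),.005),plane(c,(row[:,0].max(),190),.005)]
    print(n,"far edge row@280",round(np.polyval(pf,280),2),"slope deg",round(np.degrees(np.arctan(pf[0])),2))
    p,q=plane(c,(232,np.polyval(pf,232)),.005),plane(c,(328,np.polyval(pf,328)),.005)
    print("  rear edge",p.round(4),q.round(4),"mid",((p+q)/2).round(4))
    if n=="w9":
        e=[b[b[:,1]==r][:,0] for r in (170,175,180)]; print("  foot cols",[(k.min(),k.max()) for k in e],[plane(c,(k.min(),r),.005)[1].round(4).item() for k,r in zip(e,(170,175,180))],[plane(c,(k.max(),r),.005)[1].round(4).item() for k,r in zip(e,(170,175,180))])
a=dict(np.load("pics/side0.npz")); s=dict(np.load("pics/s9.npz"))
# right half of plate: shift of edges (subpixel template match)
A=mask(a["frame"],3,16); B=mask(s["frame"],3,16)
t=cv2.cvtColor(a["frame"],cv2.COLOR_BGR2GRAY)[228:248,328:346]; u=cv2.cvtColor(s["frame"],cv2.COLOR_BGR2GRAY)
for n,m in(("rest",A),("now",B)):
    z=np.zeros_like(m); z[228:250,325:352]=m[228:250,325:352]; M=cv2.moments(z,True); p=(M["m10"]/M["m00"],M["m01"]/M["m00"]); print(n,p,M["m00"],plane(a,p,.02).round(4))
o=bot.observe(); print(o["t"],o["contact_force"].round(1),o["gripper_width"])
```

```text
w5 far edge row@280 163.0 slope deg -0.0
  rear edge [ 0.4179 -0.1339  0.005 ] [ 0.409 -0.087  0.005] mid [ 0.4135 -0.1105  0.005 ]
w7 far edge row@280 163.0 slope deg -0.0
  rear edge [ 0.453  -0.1258  0.005 ] [ 0.4552 -0.0783  0.005 ] mid [ 0.4541 -0.1021  0.005 ]
w9 far edge row@280 160.0 slope deg 0.0
  rear edge [ 0.5857 -0.1393  0.005 ] [ 0.5875 -0.0914  0.005 ] mid [ 0.5866 -0.1153  0.005 ]
  foot cols [(np.int32(219), np.int32(339)), (np.int32(220), np.int32(339)), (np.int32(220), np.int32(339))] [-0.1462, -0.1459, -0.1461] [-0.0858, -0.0858, -0.0858]
rest (333.36842105263156, 234.44078947368422) 152.0 [ 0.6708 -0.16    0.02  ]
now (337.90909090909093, 234.16233766233765) 154.0 [ 0.6815 -0.1629  0.02  ]
18.3667 [-10.2  -0.4   2.5] 0.00893120215704001
```

```bash
python3 - <<'E'
from h import *
for n in("w5","w7","w9"):
    c=dict(np.load(f"pics/{n}.npz")); g=c["frame"][:,:,1].astype(float)[:,274:288].mean(1)
    d=np.diff(g); print(n,[(r,round(d[r],0)) for r in range(150,215) if abs(d[r])>8])
s=dict(np.load("pics/s9.npz")); b=blobs(mask(s["frame"],40,85,s=60),(270,200,335,265))
for k in b[:2]: print(cv2.contourArea(k),cv2.approxPolyDP(k,1.5,True)[:,0].tolist())
E
python3 go.py .6345 -.1195 .0255 87.8
```

```text
w5 [(160, np.float64(-23.0)), (161, np.float64(-58.0)), (162, np.float64(-32.0)), (164, np.float64(-12.0)), (189, np.float64(12.0)), (190, np.float64(26.0)), (191, np.float64(18.0))]
w7 [(160, np.float64(-23.0)), (161, np.float64(-57.0)), (162, np.float64(-39.0)), (164, np.float64(-13.0)), (188, np.float64(15.0)), (189, np.float64(26.0)), (190, np.float64(17.0))]
w9 [(157, np.float64(-32.0)), (158, np.float64(-77.0)), (159, np.float64(-15.0)), (190, np.float64(10.0)), (191, np.float64(24.0)), (192, np.float64(19.0))]
712.0 [[291, 228], [300, 244], [318, 239], [326, 239], [332, 237], [328, 231], [331, 215], [321, 220], [320, 226], [313, 230], [310, 228], [311, 214], [297, 217], [295, 227]]
t 18.37 tcp [ 0.6363 -0.1176  0.026 ] ty yaw 87.91 F [-10.2  -0.4   2.5] w 0.0089 j6 -1.83
dp [ 0.0017 -0.002   0.0005] len 0.003 rot [ 0.16 -0.02  0.11]
```

```bash
python3 -m jog '{"dp":[[-0.004,0,0],[-0.004,0,-0.0005],[-0.0045,0,-0.001],[-0.0045,0,-0.001]],"rot":[[0,-2.2,0],[0,-1,0],[0,-0.6,0],[0,-0.6,0]],"gripper":[0.004,0.004,0.004,0.004]}' 60
python3 go.py .6345 -.1195 .0255 87.8
python3 - <<'E'
from cell import bot,capture
from h import *
c=capture("wrist"); np.savez("pics/w10.npz",**c)
g=c["frame"][:,:,1].astype(float)[:,274:288].mean(1); d=np.diff(g); print([(r,round(d[r],0)) for r in range(150,215) if abs(d[r])>8])
E
```

```text
t: 18.7
tcp_pos: [0.6358, -0.1178, 0.0245]
eef_rot: [0.021, 0.016, 1.0, 0.002]
contact_force: [-8.3, -1.7, -0.1]
gripper_width: 0.0094
t 18.7 tcp [ 0.6358 -0.1178  0.0245] ty yaw 88.12 F [-8.3 -1.7 -0.1] w 0.0094 j6 -1.85
dp [ 0.0012 -0.0017 -0.0011] len 0.002 rot [0.23 2.45 0.31]
[(156, np.float64(-14.0)), (157, np.float64(-44.0)), (158, np.float64(-53.0)), (160, np.float64(-14.0)), (191, np.float64(22.0)), (192, np.float64(24.0)), (193, np.float64(9.0))]
```

```bash
python3 -m jog '{"dp":[[-0.005,0,-0.0006],[-0.005,0,-0.0006]],"rot":[[0,-0.5,0.3],[0,-0.5,0]],"gripper":[0.004,0.004]}' 60
python3 go.py .6345 -.1195 .0255 87.8
python3 - <<'E'
from cell import bot,capture
from h import *
F=[]
for i in range(50):
    c=capture("wrist" if i<49 else "side"); o=bot.observe(); F.append(np.r_[o["contact_force"],o["tcp_pos"]*1000,o["gripper_width"]*1000])
    if i==48: g=c["frame"][:,:,1].astype(float)[:,274:288].mean(1); d=np.diff(g); print([(r,round(d[r],0)) for r in range(150,215) if abs(d[r])>8])
F=np.array(F); print(F[:10].mean(0).round(2),F[-10:].mean(0).round(2),F[:,0].min(),F[:,0].max(),o["t"])
a=dict(np.load("pics/side0.npz"))
for n,f in(("rest",a["frame"]),("now",c["frame"])):
    m=mask(f,3,16); z=np.zeros_like(m); z[228:250,325:360]=m[228:250,325:360]; M=cv2.moments(z,True); print(n,M["m00"],plane(a,(M["m10"]/M["m00"],M["m01"]/M["m00"]),.02).round(4))
for n,roi,h in(("yellow",(310,255,380,305),(17,32)),("calc",(155,185,215,220),(95,130))):
    print(n,[np.round(cv2.minAreaRect(blobs(mask(f,*h,s=80),roi)[0])[0],1).tolist() for f in(a["frame"],c["frame"])])
b=blobs(mask(c["frame"],95,130,s=80),(190,100,300,190)); print("drawer front px",[cv2.boundingRect(k) for k in b[:2]])
E
```

```text
t: 18.92
tcp_pos: [0.6359, -0.1177, 0.0245]
eef_rot: [0.02, 0.018, 1.0, 0.002]
contact_force: [-10.2, -1.1, 4.7]
gripper_width: 0.0092
t 18.92 tcp [ 0.6359 -0.1177  0.0245] ty yaw 87.97 F [-10.2  -1.1   4.7] w 0.0092 j6 -1.85
dp [ 0.0013 -0.0018 -0.0011] len 0.003 rot [0.28 2.31 0.16]
[(156, np.float64(-14.0)), (157, np.float64(-44.0)), (158, np.float64(-56.0)), (159, np.float64(-9.0)), (160, np.float64(-9.0)), (190, np.float64(8.0)), (191, np.float64(24.0)), (192, np.float64(21.0))]
[ -10.75   -1.27    4.45  635.93 -117.73   24.47    9.28] [ -10.97   -1.18    5.18  635.92 -117.71   24.46    9.35] -11.927470404148673 -9.501135153483851 21.4167
rest 152.0 [ 0.6708 -0.16    0.02  ]
now 152.0 [ 0.6808 -0.163   0.02  ]
yellow [[345.2, 279.8], [345.2, 279.8]]
calc [[186.0, 203.1], [186.0, 203.1]]
drawer front px [(237, 125, 31, 49)]
```

```bash
python3 -c "
from cell import bot
print(bot.hand_in()); print(bot.observe()['t'])"
```

```text
the job is handed in; nothing more can be done
None
the job is handed in; nothing more can be done
```

I put the card box in the open drawer and pushed the drawer shut. I then brought the divider along the deck to the plate and handed the job in while still pressing it there. `hand_in` gives no verdict.

**Drawer:** the card box was seen lying flat on the tray, clear of the roof. The drawer stopped hard, with no further movement under about 10 N, and the front looked flush with the cabinet. I didn't measure its opening in millimetres.

**Press at hand-in:** the pose held still for 2.5 s before I handed in.
- **Force:** the wrist read 9.5 to 11.9 N forward. That includes some deck friction, because the divider also bore down on the deck with about 5 N.
- **Plate travel:** the side image put the plate about 10 mm in, so about 10 N, well short of its end.
- **Position:** the divider is about 2 to 3 mm off the black line and about 2° or less off square. Views of the back stop's own angle disagreed, from -1.3° to -3.0°, so I used about -2.2°.

**Other objects:** the puzzle box and calculator had not moved in the side image. I didn't check the toy car at the end, but the arm never went near it.

**What went wrong on the way:**
- On the first stretch the hand tilted 7° and bore down with 15 N. I levelled it, which lifted the divider a few millimetres for a moment, and after that it may have skimmed the deck rather than slid.
- While pressing, the divider slipped slightly in the grip and leaned about 2°. I tilted the hand back 2.3° to bring it flat again. I inferred that it is upright from the wrist picture and didn't measure it directly.

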